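# Put a mixed-up cafe order onto its own saucer, plate and coaster

### The job

This order was laid out mixed up: the coffee cup stands on the wooden coaster, the bun on the saucer and the water glass on the side plate. Put it right, so that the cup stands in the middle of the saucer, the bun lies in the middle of the plate and the glass stands inside the rim of the coaster, all upright and let go; a drink may wait on a free spot of the table meanwhile, but the bun must never be put down on the bare table. Keep cup and glass upright throughout, leave the saucer, plate and coaster where they are, and do not disturb the salt shaker, the pepper mill or the teaspoon.

Things in the scene. Friction and masses are not known exactly. Their poses are not given: they have to be found in the camera images.
- cup: The white espresso cup with one handle and dark coffee inside, 52 mm high, 0.11 kg; body round, 59 mm wide at the rim, tapering to a foot 42 mm wide. z up; the handle points along -y; the cup's upright axis lies 12 mm from this origin along +y. Starts on the coaster.
- cup_foot (a point): The centre of the cup's foot, on its upright axis; axes as the cup's. The handle reaches 53 mm from here along -y, between 13 and 52 mm above the foot. Grip the cup across its x axis, finger tips about 20 mm above the foot; the handle may point anywhere.
- bun: The brown baked bun, lumpy and round, 58 mm wide along its x axis, 64 mm along y, 42 mm high; origin at the centre of its flat underside, z up. Firm enough to grip across x at half height; 0.06 kg. Starts on the saucer.
- glass: The clear stemless water glass, 88 mm high, 62 mm wide at its flared rim, foot 44 mm wide; origin at the centre of its foot, z up; round, so its yaw means nothing. Grip it from above near the rim, finger tips about 30 to 40 mm below the rim, where the fingers stop at about 60 mm. 0.14 kg. Starts on the plate.
- saucer: The round white saucer, 114 mm wide, 14 mm high, loose, 0.22 kg; its flat recess is about 76 mm wide and its floor lies 8 mm above the origin, which is the centre of the underside.
- plate: The round white side plate, 148 mm wide, 17 mm high, loose, 0.35 kg; its flat middle is about 90 mm wide and lies 7 mm above the origin, which is the centre of the underside; the flange rises evenly to the rim.
- coaster: The round pale wooden coaster with cork in its recess, 88 mm wide, 11 mm high, loose, 0.18 kg; recess 70 mm wide, its floor 6 mm above the origin, which is the centre of the underside.
- salt_shaker: Bystander: the salt shaker, 44 mm wide, 90 mm high, standing on the table; origin at the centre of its underside.
- pepper_mill: Bystander: the wooden pepper mill, 58 mm wide, 150 mm high, standing on the table; origin at the centre of its underside.
- teaspoon: Bystander: a steel teaspoon lying on the table, 130 mm long along its x axis, 27 mm wide, 11 mm high; origin under its middle. (Unlisted table-ware stands only along the far edge, beyond x = 0.67 m, and left of y = 0.5 m; the right edge of the table is at y = -0.3 m.)
Things that resemble listed ones, but are neither listed nor needed, are in the scene too. Leave any green look-alike of the cup alone. Leave any orange look-alike of the glass alone.

How it is judged (in metres and radians):
At the end, for the whole second after the job is handed in: The cup's foot is flat on the floor of the saucer's recess within 15 mm of its centre, the bun lies right way up on the plate's flat middle within 15 mm of its centre, the glass stands flat on the floor of the coaster's recess (within 14 mm of its centre); all at rest and released (horizontal distance between cup_foot and saucer below 0.015 m and z of cup_foot in the frame of saucer between 0.005 and 0.0105 m and linear speed of each of cup, bun, glass below 0.02 m/s and angular speed of each of cup, bun, glass below 0.2 rad/s and angle between each of cup_foot, glass's own z axis and vertical below 0.1 rad and horizontal distance between bun and plate below 0.015 m and z of bun in the frame of plate between 0.004 and 0.011 m and angle between bun's own z axis and vertical below 0.35 rad and horizontal distance between glass and coaster below 0.014 m and z of glass in the frame of coaster between 0.003 and 0.0085 m); the robot touches nothing.
It fails at once if the bun is put down on the bare table (height (world z) of bun below 0.004 m).
It fails at once if the cup is tipped by more than about 35 degrees (angle between cup_foot's own z axis and vertical above 0.6 rad).
It fails at once if the glass is tipped by more than about 35 degrees (angle between glass's own z axis and vertical above 0.6 rad).
It fails at once if the salt shaker, the pepper mill or the teaspoon is pushed more than 30 mm (distance of any of salt_shaker, pepper_mill, teaspoon from where it was at the start of the episode above 0.03 m).
It fails at once if the saucer, plate or coaster is shifted more than 40 mm (distance of any of saucer, plate, coaster from where it was at the start of the episode above 0.04 m).
It also fails if it takes over 122 s, if anything falls off the work surface, if the arm or the gripper's body presses on something with over 40 N, if the wrist force passes 120 N, or if a joint passes its speed limit or range.

### The arm

A 6-joint arm with a two-finger parallel gripper is mounted at the origin on a cart in front of the work surface, level with it; the furniture and walls round the work are solid. World frame = base frame: x ahead of the robot, y to its left, z up, the work surface at z = 0. Lengths are in mm, angles in rad, forces in N, time in s.
With the tool pointing down it reaches from about 350 to 725 mm from the base axis. Payload 4.3 kg.
Tool frame: the origin (TCP) lies midway between the tips of the shut fingers; the grasp point (between the pads) lies 19 mm behind it (arm.tcp_to_grasp is the distance from the TCP to the grasp point, in mm); z points along the fingers, y is the line along which they close (so a half turn about z gives the same grasp; the last joint's range is limited). The gripper opens to 85 mm and grips with 20 to 120 N. Pads are 22 mm wide; open, the fingers measure 114 mm over their backs; the gripper's body (76 mm by 85 mm) begins 54 mm behind the grasp point. The pads swing forward as they close: fully open they stand 13 mm farther back than shut.
Start: joints at [-1.274, 0.377, 0.081, 1.274, 0, 1.46], TCP at [227.526, -528.109, 231.329] pointing down, gripper open.
Joint ranges: [-2.72, 2.72], [-0.84, 1.66], [-1.02, 1.22], [-1.77, 2.12], [-1.37, 1.28], [-3.14, 3.14]. Speed limits (rad/s): [2.57, 2.57, 3.14, 3.14, 3.14, 3.14].

### API

Orientations are given as a unit quaternion [w, x, y, z].
In Python, from bench import arm gives the robot as it stands.
- The arm moves only by the shell command python3 -m crank 'ROWS' [OPENING] [FORCE]. ROWS is JSON, a list of rows, each an object of numbers: "dx", "dy", "dz": the shift along the tool's x, y, z in units of 150 mm (1.0 is 150 mm); "rx", "ry", "rz": the turn, a rotation vector about the tool's x, y, z in units of 0.5 rad (1.0 is 0.5 rad). In form: [{"dx": .., "dy": .., "dz": .., "rx": .., "ry": .., "rz": ..}, ...]. A call has 1 to 8 rows; each row shifts and turns the commanded pose from where the row before left it, along the tool's axes as they then stand; what a row does not reach is not made up. A row lasts 1/8 s, in which the tool goes at most 62.5 mm and 10.7 degrees, less where a joint would pass 70% of its speed; a pose out of reach is approached as far as the arm can. A call with a number of a shift or a turn outside -1 to 1 is refused whole. A call with a gripper value outside its range is refused whole. OPENING is the opening, from 0 (shut) to 1 (fully open), set as the call begins (- or left out, the last holds). The fingers move at their own pace and stop on an object; FORCE is the grip in N (left out, the last holds). Time passes only in rows, so rows that do not move let the fingers close. It gives the time, the measured TCP pose, the force, the opening and the grip force at its end, in the units of the state.
- arm.state(): the state, without advancing time (a new reading comes with each control period).
- arm.read_camera(name): name is "side" or "top" or "wrist"; returns a dict with "pixels" (480x640x3 uint8, red, green, blue), "fx", "fy", "cx", "cy" (pixels), "R" (3x3) and "t" (3): a world point X has camera coordinates R X + t. Camera axes: x right, y down, z forward; pixel columns grow to the right and rows downward; lengths in mm; the calibration is good to about 2 mm. A picture is of the moment at which its call begins. There is no depth.
- arm.hand_in(): hands the job in; it is judged then, once.
Trained networks look in a picture, given as the dict that the camera call returned (one of the last four; its "shot" number tells which), for a name from the list of things; names that differ only in an ending like _2 or _b are one class to them, and where a whole thing is asked for, a point or a joint stands for the part that bears it (a point fixed in the world has none). Each returns a list of dicts, best first, with "confidence" (0 to 1); they miss things now and then, are a little off and sometimes report something else, mostly with a low value. They report only what shows in the picture. A call takes as long as a camera call. They do not tell look-alikes from the thing itself.
- arm.regions_of(picture, target): "region" (480x640 bool, what is visible of it) and "pixel" ([column, row] in pixels, amid what is visible of it).
The state is a dict: "time_s": time; "qpos": joint angles; "joint_vel": joint speeds; "joint_efforts": joint torques, N m; "eef_pos": TCP position; "orientation": TCP orientation; "ft_force": force on the tool from outside, world axes, zero at the start; "torque": the same for the moment, N m; "width": opening from 0.0 (shut) to 1.0 (fully open); "grip_force": force on a finger pad.
Only numpy, scipy, OpenCV 4.12 (cv2) and the standard library are available. Lean on these libraries where they do the work, as an engineer would, in place of code of your own. Each camera call takes 0.05 s, during which the arm holds its last target. There are 200 camera calls.

## Working session

There is one attempt and no reset: what is moved stays moved. The work goes in short steps, Python scripts to look and compute and a shell command to move; the robot and the scene stay as the last step left them, time stands still between calls to the robot, and variables do not carry over. Pictures are saved under pics/ and viewed, at most 14 in all, crops included, and the job is handed in when it is done.

```bash
mkdir -p pics; python3 - <<'E'
from bench import arm
import cv2
s=arm.state(); print(s)
for n in("top","side"):
    p=arm.read_camera(n); cv2.imwrite(f"pics/{n}0.png",p["pixels"][:,:,::-1]); print(n,p["fx"],p["R"],p["t"])
    for k in["cup","bun","glass","saucer","plate","coaster","salt_shaker","pepper_mill","teaspoon"]:
        for r in arm.regions_of(p,k)[:3]: print(n,k,round(r["confidence"],2),r["pixel"],r["region"].sum())
E
```

```text
{'time_s': 0.0, 'qpos': array([-1.27429647e+00,  3.78080927e-01,  7.96125404e-02,  1.27437678e+00,
        2.82848373e-05,  1.46051716e+00]), 'joint_vel': array([-0.00109199,  0.00135629, -0.00012967, -0.0003524 , -0.00180089,
        0.00171184]), 'joint_efforts': array([ 5.46882020e-04, -4.63599336e+01,  2.69877934e+01,  2.06028228e-02,
       -1.63462978e-04, -1.84734787e-06]), 'eef_pos': array([ 227.33353191, -527.44164498,  230.34548876]), 'orientation': array([-1.02129846e-03,  9.79387046e-01,  2.01990010e-01, -8.11652742e-05]), 'ft_force': array([ 0.07670226, -0.2102147 , -0.20779924]), 'torque': array([ 0.02334774, -0.03691903,  0.00439842]), 'grip_force': 0.0, 'width': 1.0014820649958733}
top 520.1248797833135 [[-0.02500652 -0.99966068  0.00729384]
 [-0.9956326   0.02424796 -0.09015407]
 [ 0.08994662 -0.00951643 -0.99590112]] [  79.58809865  449.99799361 1062.66162145]
top cup 0.83 [447.2, 311.4] 866
top cup 0.73 [456.5, 233.8] 776
top cup 0.4 [343.6, 217.3] 1578
top bun 0.75 [332.8, 203.9] 647
top glass 0.56 [196.5, 246.0] 973
top glass 0.51 [436.3, 166.2] 451
top saucer 0.
[... 237 characters left out ...]
66.4] 405
side 471.3129764902842 [[-0.8583447  -0.51269389  0.019732  ]
 [-0.18836712  0.27912228 -0.94159895]
 [ 0.47724439 -0.81193333 -0.3361578 ]] [439.15749537 128.769663   839.41695397]
side cup 0.96 [377.4, 226.1] 492
side cup 0.77 [430.9, 238.3] 698
side bun 0.66 [378.0, 222.0] 466
side bun 0.56 [307.8, 256.0] 48
side glass 0.87 [251.2, 297.5] 2017
side glass 0.83 [324.0, 325.1] 2333
side saucer 0.73 [309.6, 257.1] 344
side plate 0.56 [242.1, 326.9] 2052
side coaster 0.56 [379.9, 239.4] 238
side coaster 0.4 [252.4, 295.3] 1890
side salt_shaker 0.97 [227.5, 252.8] 784
side pepper_mill 0.62 [293.6, 262.8] 1895
side pepper_mill 0.2 [309.9, 258.2] 324
side teaspoon 0.55 [327.7, 227.6] 49
```

View pics/top0.png

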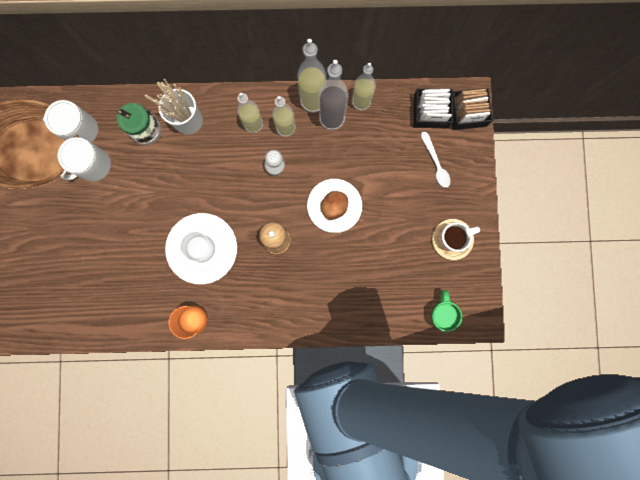

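View pics/side0.png

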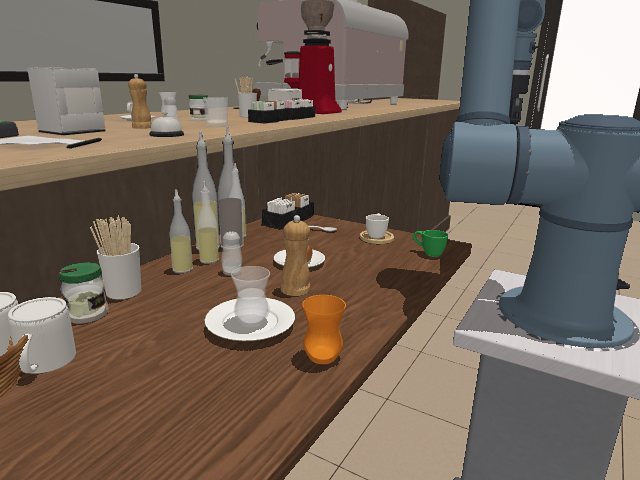

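Top view: cup (456,237) on the coaster (453,240), handle to the right; bun (334,205) on the saucer; glass (200,247) on the plate. The pepper mill is at (274,236), the salt at (275,162) and the spoon at (437,160). The green cup and orange glass are decoys.

```bash
cat > h.py <<'E'
from bench import arm
import cv2, numpy as np
from scipy.optimize import least_squares
from scipy.spatial.transform import Rotation as Ro
def back(p,px,z):
    d=np.array([(px[0]-p["cx"])/p["fx"],(px[1]-p["cy"])/p["fy"],1]); R=np.array(p["R"]);c=-R.T@p["t"]; d=R.T@d
    return c+d*(z-c[2])/d[2]
def proj(p,X):
    c=np.array(p["R"])@np.array(X,float)+p["t"]; return [p["fx"]*c[0]/c[2]+p["cx"],p["fy"]*c[1]/c[2]+p["cy"]]
def hullcirc(p,reg,z):
    "hull of the region on plane z -> enclosing circle and fitted ellipse"
    cs,_=cv2.findContours(reg.astype(np.uint8),cv2.RETR_EXTERNAL,cv2.CHAIN_APPROX_NONE)
    c=max(cs,key=cv2.contourArea); h=c[:,0] 
    w=np.array([back(p,q,z)[:2] for q in h],np.float32)
    e=cv2.fitEllipse(cv2.convexHull(w)) ; m=cv2.minEnclosingCircle(w)
    return np.round(m[0],1),round(m[1]*2,1),np.round(e[0],1),np.round(e[1],1),round(e[2])
def delta(target,yaw=None):
    """rows-units shift (tool axes) from the measured TCP to target; yaw: world direction of tool y (deg, mod 180)"""
    s=arm.state(); q=s["orientation"]; R=Ro.from_quat([q[1],q[2],q[3],q[0]])
    d=R.inv().apply(np.array(target)-s["eef_pos"])/150
    m=R.as_matrix(); a=np.degrees(np.arctan2(m[1,1],m[0,1]))
    out=dict(t=round(s["time_s"],2),pos=s["eef_pos"].round(1),d=d.round(3),yaw_y=a.round(1),tilt=m[:,2].round(3),q6=s["qpos"][5].round(2),w=round(s["width"],3),g=round(s["grip_force"],1))
    if yaw is not None:
        t=(yaw-a+90)%180-90; out["rz"]=round(-np.radians(t)/0.5,3)
    print(out)
E
python3 - <<'E'
from h import *
p=arm.read_camera("top")
for k,z in[("saucer",14),("plate",17),("coaster",11),("cup",52),("bun",25),("glass",95),("pepper_mill",150),("salt_shaker",90),("teaspoon",5)]:
    for r in arm.regions_of(p,k)[:2]:
        print(k,round(r["confidence"],2),np.round(r["pixel"]),*hullcirc(p,r["region"],z))
hsv=cv2.cvtColor(p["pixels"],cv2.COLOR_RGB2HSV)
w=((hsv[...,1]<60)&(hsv[...,2]>150)).astype(np.uint8)
for nm,c,z in(("plate",(201,248),17),("saucer",(335,205),14)):
    m=np.zeros_like(w);cv2.circle(m,c,42 if nm=="plate" else 34,1,-1); print(nm,"white",*hullcirc(p,w&m,z))
v=p["pixels"][215:265,425:485]; v=cv2.resize(v,None,fx=6,fy=6,interpolation=cv2.INTER_NEAREST)
v2=cv2.resize(p["pixels"][180:230,305:365],None,fx=6,fy=6,interpolation=cv2.INTER_NEAREST)
cv2.imwrite("pics/crop.png",np.hstack([v,v2])[:,:,::-1])
delta([0,0,0])
E
```

```text
saucer 0.57 [340. 218.] [524.9  49.3] 117.0 [524.8  49.2] [113.2 115.2] 129
saucer 0.26 [197. 246.] [442.4 341.5] 79.7 [444.9 341.1] [68.7 79.3] 161
plate 0.61 [214. 254.] [440.5 329.2] 149.6 [440.9 328.8] [146.2 147.7] 110
coaster 0.65 [443. 247.] [ 447.7 -197.1] 86.7 [ 448.1 -197.5] [83.5 86.6] 4
cup 0.83 [444. 312.] [ 301. -166.] 81.7 [ 299.5 -167.5] [62.4 81. ] 91
cup 0.6 [460. 236.] [ 451.7 -203.5] 79.5 [ 452.7 -202.3] [56.5 80.3] 27
bun 0.95 [333. 205.] [522.2  47.8] 66.3 [523.8  49.9] [55.  66.1] 50
glass 0.78 [189. 323.] [298. 337.] 72.5 [295.4 336.7] [61.5 73. ] 15
glass 0.7 [195. 244.] [437.3 320.9] 74.1 [438. 321.] [61.9 74.3] 165
salt_shaker 0.94 [275. 165.] [599.9 169.1] 53.6 [599.9 167.7] [40.7 54.2] 104
salt_shaker 0.69 [215. 252.] [435.  312.6] 140.3 [435.2 312.2] [136.8 137.9] 30
teaspoon 0.74 [438. 170.] [ 621.2 -169.1] 126.1 [ 620.4 -169.8] [ 34.  127.5] 110
plate white [440.8 329.6] 150.6 [440.8 329.7] [149.  149.9] 17
saucer white [524.9  49.3] 117.4 [524.7  49.4] [115.6 116.9] 165
{'t': 1.5, 'pos': array([ 227.5, -528.1,  231.3]), 'd': array([ 0.   , -3.834,  1.542]), 'yaw_y': np.float64(-66.7), 'tilt': array([-0., -0., -1.]), 'q6': np.float64(1.46), 'w': 1.002, 'g': 0.0}
```

View pics/crop.png

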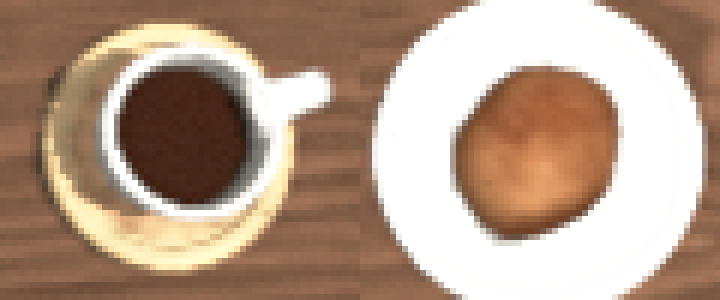

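```bash
cat >> h.py <<'E'
def plan(target,yaw=None):
    "turn first (rz total, units), then shift (dx,dy,dz totals) in the turned tool frame"
    s=arm.state(); q=s["orientation"]; R=Ro.from_quat([q[1],q[2],q[3],q[0]]); m=R.as_matrix()
    a=np.degrees(np.arctan2(m[1,1],m[0,1])); t=0 if yaw is None else (yaw-a+90)%180-90
    R2=Ro.from_euler("z",t,degrees=True)*R
    d=R2.inv().apply(np.array(target)-s["eef_pos"])/150
    print("t",round(s["time_s"],2),"pos",s["eef_pos"].round(1),"yaw",a.round(1),"q1,q6",s["qpos"][[0,5]].round(2),"w",round(s["width"],3),"g",round(s["grip_force"],1),"F",s["ft_force"].round(1))
    print("  rz",round(-np.radians(t)/.5,3),"d",d.round(3))
E
python3 - <<'E'
from h import *
p=arm.read_camera("top")
print("cup rim",back(p,(425+190.5/6-.5,215+131/6-.5),57).round(1), "handle end",back(p,(425+330/6,215+85/6),50).round(1))
print("mill",back(p,(270,231),145).round(1),"salt",back(p,(275,156),88).round(1),"mill foot",back(p,(279,241),0).round(1))
c=arm.read_camera("side")
# side check: cup rim centre and glass rim centre
for n,X in(("cup",(449,-202,58)),("glassrim",(440,328,95)),("bun",(524,50,30)),("coaster",(448,-197.5,11)),("mill",(455,170,150))): print(n,np.round(proj(c,X)),np.round(proj(p,X)))
plan([449,-202,200],20)
E
```

```text
cup rim [ 448.7 -193.4   57. ] handle end [ 462.8 -244.2   50. ]
mill [458.9 172.7 145. ] salt [614.1 166.2  88. ] mill foot [453.1 168.3   0. ]
cup [379. 216.] [461. 236.]
glassrim [251. 273.] [192. 245.]
bun [300. 250.] [334. 204.]
coaster [377. 234.] [453. 239.]
mill [297. 215.] [271. 233.]
t 1.6 pos [ 227.5 -528.1  231.3] yaw -66.7 q1,q6 [-1.27  1.46] w 0.998 g 0.0 F [-0.5 -0.3  1.5]
  rz -3.026 d [1.538 2.131 0.209]
```

```bash
python3 -m crank '[{"rz":-0.356},{"rz":-0.356},{"rz":-0.356},{"rz":-0.356},{"rz":-0.356},{"rz":-0.356},{"rz":-0.356},{"rz":-0.356}]' 1; python3 -c "
from h import *
plan([448.7,-193.4,180],15)"
```

```text
t 1.6 pos [ 227.5 -528.1  231.3] yaw -66.7 q1,q6 [-1.27  1.46] w 0.998 g 0.0 F [-0.5 -0.3  1.5]
  rz -2.852 d [1.774 2.002 0.342]$[0]: bad value
```

```bash
python3 -m crank '[{"dx":0,"dy":0,"dz":0,"rx":0,"ry":0,"rz":-0.356},{"dx":0,"dy":0,"dz":0,"rx":0,"ry":0,"rz":-0.356},{"dx":0,"dy":0,"dz":0,"rx":0,"ry":0,"rz":-0.356},{"dx":0,"dy":0,"dz":0,"rx":0,"ry":0,"rz":-0.356},{"dx":0,"dy":0,"dz":0,"rx":0,"ry":0,"rz":-0.356},{"dx":0,"dy":0,"dz":0,"rx":0,"ry":0,"rz":-0.356},{"dx":0,"dy":0,"dz":0,"rx":0,"ry":0,"rz":-0.356},{"dx":0,"dy":0,"dz":0,"rx":0,"ry":0,"rz":-0.356}]' 1; python3 -c "
from h import *
plan([448.7,-193.4,180],15)"
```

```text
time_s: 2.6
eef_pos: [227.5, -528.1, 231.3]
orientation: [0.0, 0.607, 0.795, -0.0]
ft_force: [0.3, -0.1, 0.5]
width: 1.001
grip_force: 0.0
t 2.6 pos [ 227.5 -528.1  231.3] yaw 15.2 q1,q6 [-1.27  0.03] w 1.001 g 0.0 F [ 0.3 -0.1  0.5]
  rz 0.008 d [1.774 2.002 0.342]
```

```bash
python3 -m crank '[{"dx":0.222,"dy":0.25,"dz":0.043,"rx":0,"ry":0,"rz":0},{"dx":0.222,"dy":0.25,"dz":0.043,"rx":0,"ry":0,"rz":0},{"dx":0.222,"dy":0.25,"dz":0.043,"rx":0,"ry":0,"rz":0},{"dx":0.222,"dy":0.25,"dz":0.043,"rx":0,"ry":0,"rz":0},{"dx":0.222,"dy":0.25,"dz":0.043,"rx":0,"ry":0,"rz":0},{"dx":0.222,"dy":0.25,"dz":0.043,"rx":0,"ry":0,"rz":0},{"dx":0.222,"dy":0.25,"dz":0.043,"rx":0,"ry":0,"rz":0},{"dx":0.222,"dy":0.25,"dz":0.043,"rx":0,"ry":0,"rz":0}]'; python3 -c "
from h import *
for i in range(3): p=arm.read_camera('wrist')
cv2.imwrite('pics/w1.png',p['pixels'][:,:,::-1])
for k,z in (('cup',58),('coaster',11)):
  for r in arm.regions_of(p,k)[:2]: print(k,round(r['confidence'],2),np.round(r['pixel']),*hullcirc(p,r['region'],z))
plan([448.7,-193.4,180],15)"
```

```text
time_s: 3.6
eef_pos: [449.8, -192.2, 179.7]
orientation: [0.0, 0.61, 0.793, -0.0]
ft_force: [-0.1, 0.3, -0.1]
width: 0.998
grip_force: 0.0
cup 0.94 [129. 154.] [ 306.9 -167.1] 85.2 [ 305.3 -167. ] [59.  85.7] 92
cup 0.9 [317. 238.] [ 453.8 -200.4] 78.9 [ 450.5 -199.9] [58.1 78.2] 19
coaster 0.62 [494.   8.] [535.1  13.2] 84.7 [536.7   8.8] [26.9 77.8] 106
t 3.85 pos [ 448.9 -193.8  179.8] yaw 14.9 q1,q6 [-0.54  0.77] w 0.998 g 0.0 F [ 0.7 -0.4 -0.4]
  rz -0.003 d [ 0.003 -0.    -0.001]
```

View pics/w1.png

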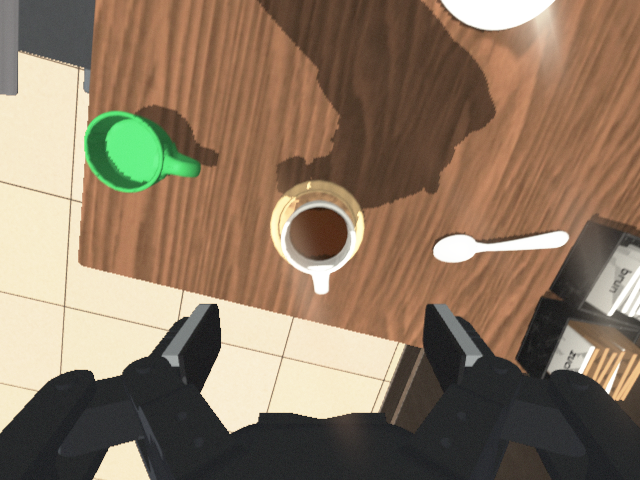

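The wrist view shows the cup rim centred at (318,237), with the handle straight down the image and the fingers closing across it. The coaster is around (318,224).

```bash
python3 -c "
from h import *
p=arm.read_camera('wrist')
print(back(p,(318,237),57),back(p,(318,225),11))
plan([448.7,-193.4,23],15)"
```

```text
[ 446.22854422 -197.54039724   57.        ] [ 446.342782   -199.88222713   11.        ]
t 3.9 pos [ 448.7 -194.3  179.9] yaw 14.8 q1,q6 [-0.54  0.77] w 1.001 g 0.0 F [1.3 0.  0.1]
  rz -0.005 d [0.007 0.002 1.046]
```

```bash
python3 -m crank '[{"dx":0,"dy":-0.009,"dz":0.2,"rx":0,"ry":0,"rz":0},{"dx":0,"dy":0,"dz":0.25,"rx":0,"ry":0,"rz":0},{"dx":0,"dy":0,"dz":0.25,"rx":0,"ry":0,"rz":0},{"dx":0,"dy":0,"dz":0.2,"rx":0,"ry":0,"rz":0},{"dx":0,"dy":0,"dz":0.1,"rx":0,"ry":0,"rz":0},{"dx":0,"dy":0,"dz":0.045,"rx":0,"ry":0,"rz":0},{"dx":0,"dy":0,"dz":0,"rx":0,"ry":0,"rz":0}]'
python3 -m crank '[{"dx":0,"dy":0,"dz":0,"rx":0,"ry":0,"rz":0},{"dx":0,"dy":0,"dz":0,"rx":0,"ry":0,"rz":0},{"dx":0,"dy":0,"dz":0,"rx":0,"ry":0,"rz":0},{"dx":0,"dy":0,"dz":0,"rx":0,"ry":0,"rz":0},{"dx":0,"dy":0,"dz":0,"rx":0,"ry":0,"rz":0},{"dx":0,"dy":0,"dz":0,"rx":0,"ry":0,"rz":0}]' 0 40; python3 -c "
from h import *
plan([447.5,-195.5,180],15)"
```

```text
time_s: 4.78
eef_pos: [447.4, -194.7, 23.1]
orientation: [0.0, 0.61, 0.792, -0.0]
ft_force: [0.4, -0.6, 0.3]
width: 0.998
grip_force: 0.0
time_s: 5.52
eef_pos: [448.6, -194.6, 24.2]
orientation: [0.001, 0.609, 0.793, -0.0]
ft_force: [-0.6, 0.2, 5.6]
width: 0.664
grip_force: 41.5
t 5.53 pos [ 448.6 -194.6   24.2] yaw 14.9 q1,q6 [-0.54  0.77] w 0.664 g 41.5 F [-0.6  0.2  5.6]
  rz -0.003 d [-0.006 -0.007 -1.039]
```

```bash
python3 -m crank '[{"dx":0,"dy":0,"dz":-0.05,"rx":0,"ry":0,"rz":0},{"dx":0,"dy":0,"dz":-0.1,"rx":0,"ry":0,"rz":0},{"dx":0,"dy":0,"dz":-0.2,"rx":0,"ry":0,"rz":0},{"dx":0,"dy":0,"dz":-0.1,"rx":0,"ry":0,"rz":0},{"dx":0,"dy":0,"dz":0,"rx":0,"ry":0,"rz":0}]'; python3 -c "
from h import *
p=arm.read_camera('top')
for k,z in (('cup',110),('coaster',11)):
  for r in arm.regions_of(p,k)[:2]: print(k,round(r['confidence'],2),np.round(r['pixel']),*hullcirc(p,r['region'],z))
plan([420,-50,90],15)"
```

```text
time_s: 6.15
eef_pos: [448.7, -194.4, 91.8]
orientation: [0.001, 0.609, 0.793, 0.0]
ft_force: [0.3, 1.0, -2.4]
width: 0.665
grip_force: 43.0
cup 0.94 [445. 314.] [ 304.9 -154.4] 75.8 [ 303.2 -154.1] [57.4 75.3] 92
cup 0.83 [456. 237.] [ 444.4 -186.7] 51.9 [ 444.8 -182.8] [31.3 52.1] 110
coaster 0.73 [442. 243.] [ 447.  -196.4] 87.0 [ 446.4 -194.2] [77.4 85.7] 100
coaster 0.7 [339. 216.] [524.7  49.1] 116.3 [525.3  49.3] [112.4 113.3] 110
t 6.3 pos [ 447.  -193.5   89.7] yaw 14.9 q1,q6 [-0.54  0.77] w 0.669 g 43.0 F [ 0.3  0.5 -1.6]
  rz -0.003 d [ 0.97   0.074 -0.001]
```

```bash
python3 -m crank '[{"dx":0.15,"dy":0.01,"dz":0,"rx":0,"ry":0,"rz":0},{"dx":0.25,"dy":0.02,"dz":0,"rx":0,"ry":0,"rz":0},{"dx":0.25,"dy":0.02,"dz":0,"rx":0,"ry":0,"rz":0},{"dx":0.2,"dy":0.02,"dz":0,"rx":0,"ry":0,"rz":0},{"dx":0.12,"dy":0,"dz":0.12,"rx":0,"ry":0,"rz":0},{"dx":0,"dy":0,"dz":0.2,"rx":0,"ry":0,"rz":0},{"dx":0,"dy":0,"dz":0.1,"rx":0,"ry":0,"rz":0},{"dx":0,"dy":0,"dz":0,"rx":0,"ry":0,"rz":0}]'
 python3 -m crank '[{"dx":0,"dy":0,"dz":0.03,"rx":0,"ry":0,"rz":0},{"dx":0,"dy":0,"dz":0.03,"rx":0,"ry":0,"rz":0},{"dx":0,"dy":0,"dz":0,"rx":0,"ry":0,"rz":0}]'
```

```text
time_s: 7.3
eef_pos: [417.7, -49.1, 26.0]
orientation: [-0.002, 0.609, 0.793, -0.001]
ft_force: [-0.2, -0.3, -1.0]
width: 0.661
grip_force: 43.0
time_s: 7.68
eef_pos: [420.6, -50.7, 18.5]
orientation: [0.0, 0.61, 0.793, 0.0]
ft_force: [-0.3, 0.6, -1.6]
width: 0.665
grip_force: 43.1
```

```bash
python3 -m crank '[{"dx":0,"dy":0,"dz":0.008,"rx":0,"ry":0,"rz":0},{"dx":0,"dy":0,"dz":0,"rx":0,"ry":0,"rz":0}]'; python3 -m crank '[{"dx":0,"dy":0,"dz":0,"rx":0,"ry":0,"rz":0},{"dx":0,"dy":0,"dz":0,"rx":0,"ry":0,"rz":0},{"dx":0,"dy":0,"dz":0,"rx":0,"ry":0,"rz":0},{"dx":0,"dy":0,"dz":-0.1,"rx":0,"ry":0,"rz":0},{"dx":0,"dy":0,"dz":-0.3,"rx":0,"ry":0,"rz":0},{"dx":0,"dy":0,"dz":-0.4,"rx":0,"ry":0,"rz":0},{"dx":0,"dy":0,"dz":-0.4,"rx":0,"ry":0,"rz":0},{"dx":0,"dy":0,"dz":-0.3,"rx":0,"ry":0,"rz":0}]' 1; python3 -c "
from h import *
p=arm.read_camera('wrist')
cv2.imwrite('pics/w2.png',p['pixels'][:,:,::-1])
plan([440,325,240],15)"
```

```text
time_s: 7.92
eef_pos: [420.8, -50.9, 18.2]
orientation: [0.001, 0.61, 0.793, -0.0]
ft_force: [-2.6, 1.7, 8.1]
width: 0.66
grip_force: 43.5
time_s: 8.93
eef_pos: [420.8, -50.7, 244.9]
orientation: [0.001, 0.609, 0.793, 0.0]
ft_force: [-0.0, 0.3, -0.4]
width: 1.002
grip_force: 0.0
t 8.97 pos [423.4 -51.4 250.1] yaw 14.9 q1,q6 [-0.27  1.04] w 1.0 g 0.0 F [ 1.5 -0.5  3.3]
  rz -0.003 d [2.395 0.756 0.061]
```

View pics/w2.png

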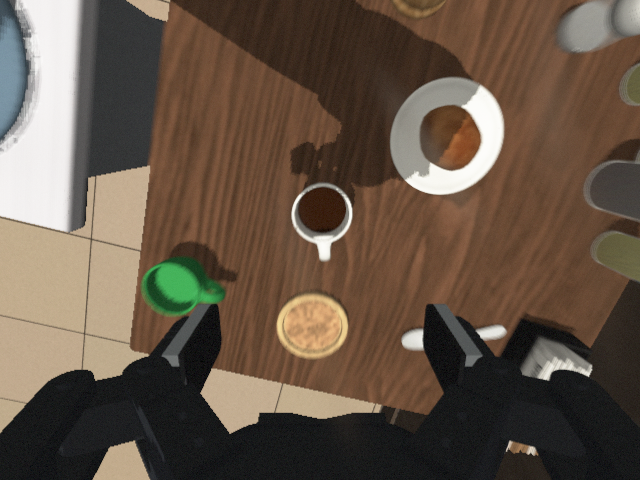

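Cup upright at (322,212) on the table, coaster free at (312,325), bun on saucer at (449,136).

```bash
python3 -c "
from h import *
for n in('wrist','top'):
  p=arm.read_camera(n)
  for k,z in (('cup',52),('coaster',11),('saucer',14),('bun',27)):
    for r in arm.regions_of(p,k)[:1]: print(n,k,round(r['confidence'],2),np.round(r['pixel']),*hullcirc(p,r['region'],z))
plan([440,325,240],15)"
python3 -m crank '[{"dx":0.25,"dy":0.08,"dz":0,"rx":0,"ry":0,"rz":0},{"dx":0.34,"dy":0.108,"dz":0,"rx":0,"ry":0,"rz":0},{"dx":0.34,"dy":0.108,"dz":0,"rx":0,"ry":0,"rz":0},{"dx":0.34,"dy":0.108,"dz":0,"rx":0,"ry":0,"rz":0},{"dx":0.34,"dy":0.108,"dz":0,"rx":0,"ry":0,"rz":0},{"dx":0.34,"dy":0.108,"dz":0,"rx":0,"ry":0,"rz":0},{"dx":0.34,"dy":0.108,"dz":0,"rx":0,"ry":0,"rz":0},{"dx":0.1,"dy":0.03,"dz":0,"rx":0,"ry":0,"rz":0}]' 1
python3 -c "
from h import *
for i in range(4): p=arm.read_camera('wrist')
cv2.imwrite('pics/w3.png',p['pixels'][:,:,::-1])
for k,z in (('glass',95),('plate',17)):
  for r in arm.regions_of(p,k)[:2]: print(k,round(r['confidence'],2),np.round(r['pixel']),*hullcirc(p,r['region'],z))
plan([440,325,60],15)"
```

```text
wrist cup 0.8 [320. 209.] [423.9 -58.7] 78.0 [422.5 -57.5] [57.7 78.8] 13
wrist coaster 0.97 [310. 315.] [ 447.4 -196.2] 90.1 [ 447.6 -196.2] [86.3 89.9] 4
wrist saucer 0.86 [412. 127.] [525.   49.1] 115.0 [524.7  49.2] [113.4 114.3] 133
wrist bun 0.89 [442. 136.] [523.1  49.1] 65.3 [524.   49.4] [56.1 64.9] 62
top cup 0.66 [385. 254.] [419.6 -50.9] 60.2 [419.6 -49.6] [55.  59.2] 113
top saucer 0.96 [337. 216.] [524.5  49. ] 116.6 [524.6  49.2] [114.  114.4] 82
top bun 0.65 [334. 206.] [522.6  49.2] 64.1 [523.3  49.3] [56.4 63.5] 65
t 9.47 pos [419.7 -50.4 241.2] yaw 14.9 q1,q6 [-0.27  1.04] w 1.001 g 0.0 F [ 0.9 -1.1  0.2]
  rz -0.004 d [2.382 0.779 0.009]
time_s: 10.48
eef_pos: [437.6, 327.6, 241.2]
orientation: [-0.0, 0.608, 0.794, -0.0]
ft_force: [-0.5, -0.3, -0.2]
width: 0.995
grip_force: 0.0
glass 0.85 [168. 153.] [304.7 348.9] 78.0 [303.4 349.1] [61.8 78.1] 115
glass 0.62 [323. 219.] [437.3 330.4] 68.4 [438.  330.1] [60.8 67.6] 17
plate 0.74 [326. 180.] [440.2 329.2] 148.3 [440.6 329.3] [146.5 147. ] 36
t 10.78 pos [438.1 323.6 242.2] yaw 14.8 q1,q6 [0.52 1.83] w 1.001 g 0.0 F [ 0.3 -0.6  0.4]
  rz -0.007 d [0.007 0.015 1.215]
```

View pics/w3.png

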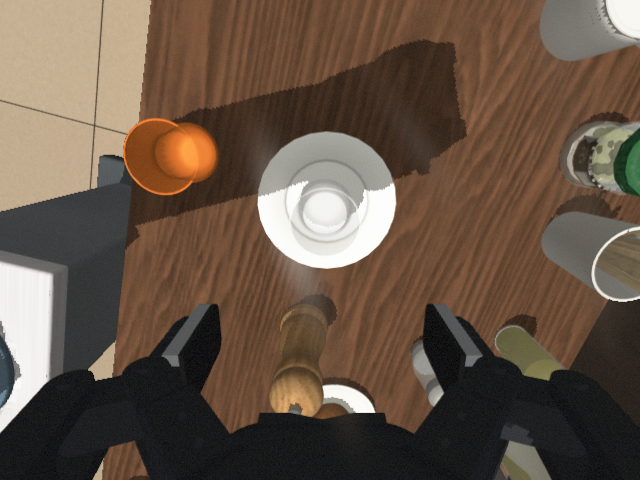

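Glass on the plate: foot ring around (326,210), rim around (325,221); the pepper mill is below at (300,350), clear.

```bash
python3 -c "
from h import *
p=arm.read_camera('wrist')
print(back(p,(325,221),95),back(p,(326,210),8))
plan([439.5,327.5,62],15)"
```

```text
[439.27981982 328.06264412  95.        ] [443.4893185  319.40261359   8.        ]
t 10.82 pos [438.2 323.7 242.3] yaw 14.8 q1,q6 [0.52 1.83] w 1.002 g 0.0 F [-0.7  1.4  0.6]
  rz -0.007 d [0.023 0.015 1.202]
```

```bash
python3 -m crank '[{"dx":0.023,"dy":0.013,"dz":0.15,"rx":0,"ry":0,"rz":0},{"dx":0,"dy":0,"dz":0.25,"rx":0,"ry":0,"rz":0},{"dx":0,"dy":0,"dz":0.25,"rx":0,"ry":0,"rz":0},{"dx":0,"dy":0,"dz":0.25,"rx":0,"ry":0,"rz":0},{"dx":0,"dy":0,"dz":0.2,"rx":0,"ry":0,"rz":0},{"dx":0,"dy":0,"dz":0.13,"rx":0,"ry":0,"rz":0},{"dx":0,"dy":0,"dz":0,"rx":0,"ry":0,"rz":0}]'
python3 -m crank '[{"dx":0,"dy":0,"dz":0,"rx":0,"ry":0,"rz":0},{"dx":0,"dy":0,"dz":0,"rx":0,"ry":0,"rz":0},{"dx":0,"dy":0,"dz":0,"rx":0,"ry":0,"rz":0},{"dx":0,"dy":0,"dz":0,"rx":0,"ry":0,"rz":0},{"dx":0,"dy":0,"dz":0,"rx":0,"ry":0,"rz":0},{"dx":0,"dy":0,"dz":0,"rx":0,"ry":0,"rz":0}]' 0 40; python3 -c "
from h import *
plan([447.4,-197.2,250],15)"
```

```text
time_s: 11.7
eef_pos: [437.9, 327.1, 56.5]
orientation: [-0.001, 0.61, 0.792, -0.002]
ft_force: [-0.3, -0.4, -0.3]
width: 1.001
grip_force: 0.0
time_s: 12.45
eef_pos: [440.0, 329.4, 59.4]
orientation: [0.001, 0.609, 0.793, 0.001]
ft_force: [-1.7, -1.3, 4.9]
width: 0.699
grip_force: 43.2
t 12.45 pos [440.  329.4  59.4] yaw 14.9 q1,q6 [0.53 1.84] w 0.699 g 43.2 F [-1.7 -1.3  4.9]
  rz -0.003 d [-3.403 -0.858 -1.274]
```

```bash
python3 -m crank '[{"dx":0,"dy":0,"dz":-0.05,"rx":0,"ry":0,"rz":0},{"dx":0,"dy":0,"dz":-0.15,"rx":0,"ry":0,"rz":0},{"dx":0,"dy":0,"dz":-0.25,"rx":0,"ry":0,"rz":0},{"dx":0,"dy":0,"dz":-0.3,"rx":0,"ry":0,"rz":0},{"dx":0,"dy":0,"dz":-0.3,"rx":0,"ry":0,"rz":0},{"dx":0,"dy":0,"dz":-0.22,"rx":0,"ry":0,"rz":0},{"dx":0,"dy":0,"dz":0,"rx":0,"ry":0,"rz":0},{"dx":0,"dy":0,"dz":0,"rx":0,"ry":0,"rz":0}]'
python3 -c "
from h import *
p=arm.read_camera('side'); cv2.imwrite('pics/s4.png',p['pixels'][:,:,::-1])
plan([447.4,-197.2,250],15)"
```

```text
time_s: 13.45
eef_pos: [438.7, 328.7, 247.1]
orientation: [-0.0, 0.609, 0.793, -0.001]
ft_force: [0.6, -0.6, -2.0]
width: 0.694
grip_force: 43.7
t 13.5 pos [438.3 328.4 246.5] yaw 14.9 q1,q6 [0.53 1.84] w 0.695 g 43.7 F [ 0.2 -0.1 -1.7]
  rz -0.004 d [-3.401 -0.848 -0.018]
```

View pics/s4.png

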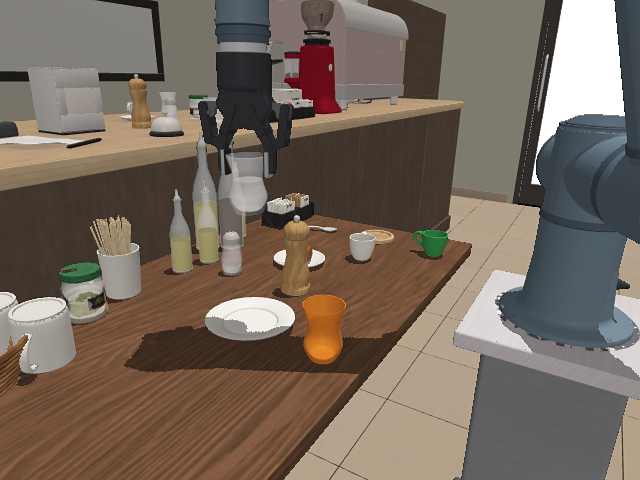

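Glass held upright at (247,183); the plate at (250,320) has not moved.

```bash
python3 -m crank '[{"dx":-0.15,"dy":-0.0375,"dz":0,"rx":0,"ry":0,"rz":0},{"dx":-0.28,"dy":-0.07,"dz":0,"rx":0,"ry":0,"rz":0},{"dx":-0.35,"dy":-0.0875,"dz":0,"rx":0,"ry":0,"rz":0},{"dx":-0.35,"dy":-0.0875,"dz":0,"rx":0,"ry":0,"rz":0},{"dx":-0.35,"dy":-0.0875,"dz":0,"rx":0,"ry":0,"rz":0},{"dx":-0.35,"dy":-0.0875,"dz":0,"rx":0,"ry":0,"rz":0},{"dx":-0.35,"dy":-0.0875,"dz":0,"rx":0,"ry":0,"rz":0},{"dx":-0.35,"dy":-0.0875,"dz":0,"rx":0,"ry":0,"rz":0}]'
python3 -m crank '[{"dx":-0.35,"dy":-0.0875,"dz":0,"rx":0,"ry":0,"rz":0},{"dx":-0.28,"dy":-0.07,"dz":0,"rx":0,"ry":0,"rz":0},{"dx":-0.15,"dy":-0.0375,"dz":0.05,"rx":0,"ry":0,"rz":0},{"dx":-0.09,"dy":-0.02,"dz":0.2,"rx":0,"ry":0,"rz":0},{"dx":0,"dy":0,"dz":0.3,"rx":0,"ry":0,"rz":0},{"dx":0,"dy":0,"dz":0.2,"rx":0,"ry":0,"rz":0},{"dx":0,"dy":0,"dz":0.1,"rx":0,"ry":0,"rz":0},{"dx":0,"dy":0,"dz":0,"rx":0,"ry":0,"rz":0}]'
python3 -c "
from h import *
for i in range(3): p=arm.read_camera('wrist')
cv2.imwrite('pics/w5.png',p['pixels'][:,:,::-1])
plan([447.4,-197.2,59],15)"
```

```text
time_s: 14.5
eef_pos: [443.7, -63.6, 246.5]
orientation: [-0.001, 0.609, 0.793, -0.0]
ft_force: [0.4, 0.2, -1.3]
width: 0.705
grip_force: 43.7
time_s: 15.5
eef_pos: [444.9, -195.1, 118.0]
orientation: [-0.003, 0.609, 0.793, -0.0]
ft_force: [0.8, -0.4, -1.3]
width: 0.697
grip_force: 43.7
t 15.65 pos [ 447.4 -196.6  120.9] yaw 14.9 q1,q6 [-0.54  0.77] w 0.698 g 43.7 F [ 0.2  0.8 -2. ]
  rz -0.004 d [-0.004 -0.001  0.413]
```

View pics/w5.png

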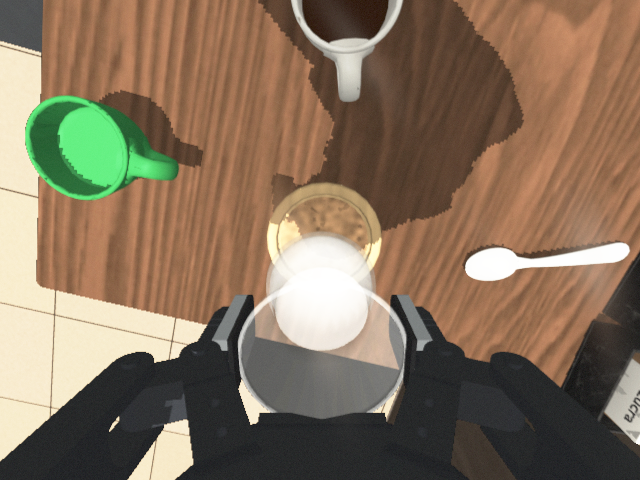

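```bash
python3 -c "
from h import *
p=arm.read_camera('wrist')
print(back(p,(322,352),156),back(p,(324,241),11), proj(p,[447.4,-197,68]), proj(p,[447.4,-197,156]))
plan([447.4,-197.2,59],15)"
```

```text
[ 446.68863207 -195.37625041  156.        ] [ 449.17574406 -198.38711538   11.        ] [np.float64(322.3361398120027), np.float64(266.45550655705216)] [np.float64(322.7470169411382), np.float64(356.16709804228947)]
t 15.7 pos [ 447.8 -196.8  121.3] yaw 14.9 q1,q6 [-0.54  0.77] w 0.7 g 43.7 F [-0.5 -0.7 -1.8]
  rz -0.003 d [-0.001 -0.003  0.415]
```

The glass rim sits within 2 mm of the TCP, the coaster is right beneath it; lower.

```bash
python3 -m crank '[{"dx":-0.008,"dy":0,"dz":0.12,"rx":0,"ry":0,"rz":0},{"dx":0,"dy":0,"dz":0.15,"rx":0,"ry":0,"rz":0},{"dx":0,"dy":0,"dz":0.08,"rx":0,"ry":0,"rz":0},{"dx":0,"dy":0,"dz":0.03,"rx":0,"ry":0,"rz":0},{"dx":0,"dy":0,"dz":0.02,"rx":0,"ry":0,"rz":0},{"dx":0,"dy":0,"dz":0,"rx":0,"ry":0,"rz":0},{"dx":0,"dy":0,"dz":0,"rx":0,"ry":0,"rz":0}]'
python3 -m crank '[{"dx":0,"dy":0,"dz":0.01,"rx":0,"ry":0,"rz":0},{"dx":0,"dy":0,"dz":0.01,"rx":0,"ry":0,"rz":0},{"dx":0,"dy":0,"dz":0,"rx":0,"ry":0,"rz":0}]'
```

```text
time_s: 16.58
eef_pos: [448.1, -198.0, 61.3]
orientation: [0.001, 0.609, 0.793, 0.0]
ft_force: [0.6, 0.5, -1.2]
width: 0.697
grip_force: 43.7
time_s: 16.95
eef_pos: [448.0, -198.0, 58.5]
orientation: [0.001, 0.609, 0.793, -0.0]
ft_force: [-2.0, 0.1, 4.0]
width: 0.697
grip_force: 44.3
```

```bash
python3 -m crank '[{"dx":0,"dy":0,"dz":0,"rx":0,"ry":0,"rz":0},{"dx":0,"dy":0,"dz":0,"rx":0,"ry":0,"rz":0},{"dx":0,"dy":0,"dz":0,"rx":0,"ry":0,"rz":0},{"dx":0,"dy":0,"dz":-0.1,"rx":0,"ry":0,"rz":0},{"dx":0,"dy":0,"dz":-0.2,"rx":0,"ry":0,"rz":0},{"dx":0,"dy":0,"dz":-0.3,"rx":0,"ry":0,"rz":0},{"dx":0,"dy":0,"dz":-0.35,"rx":0,"ry":0,"rz":0},{"dx":0,"dy":0,"dz":-0.25,"rx":0,"ry":0,"rz":0}]' 1; python3 -c "
from h import *
for i in range(3): p=arm.read_camera('top')
for k,z in (('glass',94),('bun',27),('saucer',14),('coaster',11),('plate',17)):
  for r in arm.regions_of(p,k)[:2]: print(k,round(r['confidence'],2),np.round(r['pixel']),*hullcirc(p,r['region'],z))
plan([523.5,49.3,200],60)"
```

```text
time_s: 17.95
eef_pos: [448.1, -198.0, 240.1]
orientation: [0.001, 0.609, 0.793, 0.0]
ft_force: [0.4, -0.6, -0.4]
width: 0.999
grip_force: 0.0
glass 0.83 [462. 238.] [ 445.5 -193.1] 75.9 [ 444.8 -193.6] [62.1 76.8] 16
glass 0.58 [188. 320.] [297.7 336.5] 73.3 [295.8 336.8] [59.  73.8] 12
bun 0.83 [333. 205.] [522.9  48.7] 63.5 [524.2  50.1] [53.8 63.4] 51
saucer 0.56 [345. 211.] [525.1  49.2] 113.3 [525.3  49.2] [109.9 111.8] 121
plate 0.72 [200. 248.] [441.6 329.5] 148.7 [441.5 329.4] [146.  146.9] 124
t 18.35 pos [ 446.7 -197.2  236.1] yaw 14.9 q1,q6 [-0.55  0.77] w 1.001 g 0.0 F [ 0.  -0.6 -1.1]
  rz -1.574 d [0.378 1.679 0.238]
```

```bash
python3 -m crank '[{"dx":0,"dy":0,"dz":0,"rx":0,"ry":0,"rz":-0.294},{"dx":0,"dy":0,"dz":0,"rx":0,"ry":0,"rz":-0.294},{"dx":0,"dy":0,"dz":0,"rx":0,"ry":0,"rz":-0.294},{"dx":0,"dy":0,"dz":0,"rx":0,"ry":0,"rz":-0.294},{"dx":0,"dy":0,"dz":0,"rx":0,"ry":0,"rz":-0.294},{"dx":0,"dy":0,"dz":0,"rx":0,"ry":0,"rz":0}]'; python3 -c "
from h import *
plan([523.7,49.4,180],57)"
```

```text
time_s: 19.1
eef_pos: [447.1, -197.4, 236.7]
orientation: [-0.001, 0.285, 0.959, 0.0]
ft_force: [-0.9, -0.0, 0.1]
width: 1.002
grip_force: 0.0
t 19.1 pos [ 447.1 -197.4  236.7] yaw 56.9 q1,q6 [-0.55  0.03] w 1.002 g 0.0 F [-0.9 -0.   0.1]
  rz -0.003 d [0.467 1.658 0.378]
```

```bash
python3 -m crank '[{"dx":0.07,"dy":0.238,"dz":0.03,"rx":0,"ry":0,"rz":0},{"dx":0.09,"dy":0.32,"dz":0.06,"rx":0,"ry":0,"rz":0},{"dx":0.09,"dy":0.32,"dz":0.08,"rx":0,"ry":0,"rz":0},{"dx":0.09,"dy":0.32,"dz":0.08,"rx":0,"ry":0,"rz":0},{"dx":0.09,"dy":0.32,"dz":0.08,"rx":0,"ry":0,"rz":0},{"dx":0.037,"dy":0.14,"dz":0.05,"rx":0,"ry":0,"rz":0},{"dx":0,"dy":0,"dz":0,"rx":0,"ry":0,"rz":0}]'; python3 -c "
from h import *
for i in range(4): p=arm.read_camera('wrist')
cv2.imwrite('pics/w6.png',p['pixels'][:,:,::-1])
for k,z in (('bun',27),('saucer',14)):
  for r in arm.regions_of(p,k)[:1]: print(k,round(r['confidence'],2),np.round(r['pixel']),*hullcirc(p,r['region'],z))
plan([523.7,49.4,20],57)"
```

```text
time_s: 19.98
eef_pos: [523.6, 50.4, 179.4]
orientation: [-0.001, 0.284, 0.959, -0.0]
ft_force: [-0.5, 0.2, -0.0]
width: 0.996
grip_force: 0.0
bun 0.89 [323. 222.] [523.3  48.2] 66.0 [524.4  50.1] [55.5 66.2] 49
saucer 0.57 [333. 185.] [525.1  49.5] 114.4 [524.8  49.5] [112.7 113.5] 157
t 20.27 pos [524.4  48.  181.1] yaw 56.9 q1,q6 [-0.03  0.55] w 0.998 g 0.0 F [ 0.5 -0.1  0.7]
  rz -0.004 d [0.01  0.005 1.074]
```

View pics/w6.png

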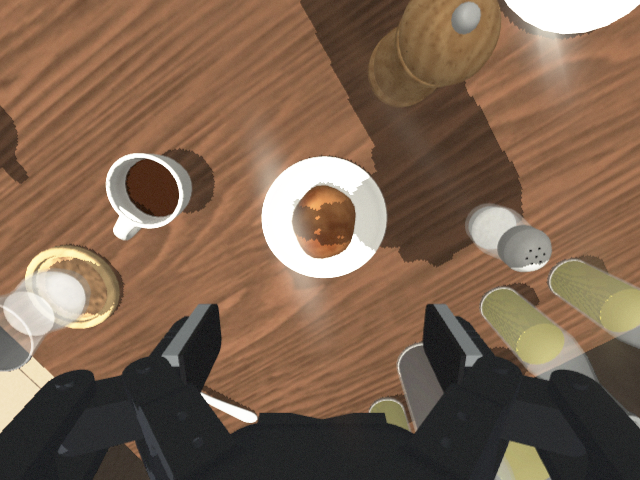

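The bun sits at (324,222) with its long axis upright in the image, across the closing line. Mill and salt are clear of the fingers.

```bash
python3 -m crank '[{"dx":0.01,"dy":0.005,"dz":0.15,"rx":0,"ry":0,"rz":0},{"dx":0,"dy":0,"dz":0.25,"rx":0,"ry":0,"rz":0},{"dx":0,"dy":0,"dz":0.25,"rx":0,"ry":0,"rz":0},{"dx":0,"dy":0,"dz":0.25,"rx":0,"ry":0,"rz":0},{"dx":0,"dy":0,"dz":0.15,"rx":0,"ry":0,"rz":0},{"dx":0,"dy":0,"dz":0.064,"rx":0,"ry":0,"rz":0},{"dx":0,"dy":0,"dz":0,"rx":0,"ry":0,"rz":0}]'
python3 -m crank '[{"dx":0,"dy":0,"dz":0,"rx":0,"ry":0,"rz":0},{"dx":0,"dy":0,"dz":0,"rx":0,"ry":0,"rz":0},{"dx":0,"dy":0,"dz":0,"rx":0,"ry":0,"rz":0},{"dx":0,"dy":0,"dz":0,"rx":0,"ry":0,"rz":0},{"dx":0,"dy":0,"dz":0,"rx":0,"ry":0,"rz":0},{"dx":0,"dy":0,"dz":0,"rx":0,"ry":0,"rz":0}]' 0 40
python3 -m crank '[{"dx":0,"dy":0,"dz":-0.05,"rx":0,"ry":0,"rz":0},{"dx":0,"dy":0,"dz":-0.1,"rx":0,"ry":0,"rz":0},{"dx":0,"dy":0,"dz":0,"rx":0,"ry":0,"rz":0}]'
 python3 -c "
from h import *
p=arm.read_camera('wrist')
cv2.imwrite('pics/w7.png',p['pixels'][:,:,::-1])
plan([441,329.4,230],57)"
```

```text
time_s: 21.15
eef_pos: [523.4, 50.0, 13.7]
orientation: [-0.0, 0.284, 0.959, -0.0]
ft_force: [-0.4, 0.3, 0.4]
width: 0.997
grip_force: 0.0
time_s: 21.9
eef_pos: [524.8, 50.5, 15.4]
orientation: [0.001, 0.284, 0.959, 0.0]
ft_force: [-0.8, 0.3, 7.2]
width: 0.618
grip_force: 40.7
time_s: 22.28
eef_pos: [525.2, 50.4, 38.0]
orientation: [0.002, 0.284, 0.959, 0.0]
ft_force: [0.1, -0.1, -0.5]
width: 0.615
grip_force: 42.0
t 22.32 pos [524.6  50.4  37.2] yaw 57.0 q1,q6 [-0.02  0.55] w 0.62 g 42.0 F [0.3 0.1 0.4]
  rz 0.0 d [ 1.478  1.258 -1.287]
```

View pics/w7.png

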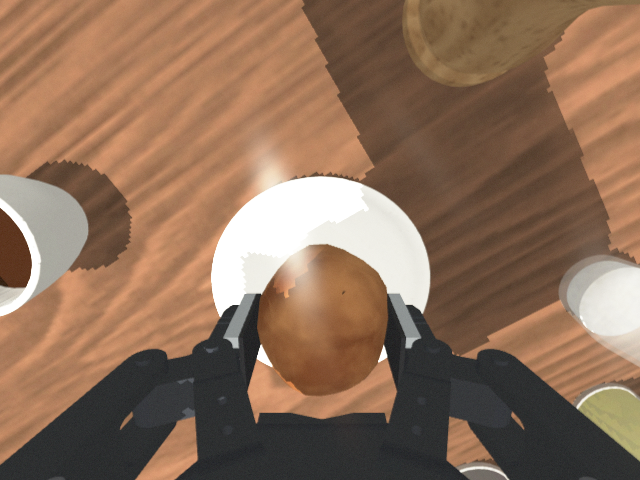

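The bun is held squarely at (322,320), off the saucer.

```bash
python3 -m crank '[{"dx":0,"dy":0,"dz":-0.15,"rx":0,"ry":0,"rz":0},{"dx":0,"dy":0,"dz":-0.25,"rx":0,"ry":0,"rz":0},{"dx":0,"dy":0,"dz":-0.3,"rx":0,"ry":0,"rz":0},{"dx":0,"dy":0,"dz":-0.3,"rx":0,"ry":0,"rz":0},{"dx":0,"dy":0,"dz":-0.2,"rx":0,"ry":0,"rz":0},{"dx":0.06,"dy":0.05,"dz":-0.08,"rx":0,"ry":0,"rz":0},{"dx":0.17,"dy":0.145,"dz":0,"rx":0,"ry":0,"rz":0},{"dx":0.25,"dy":0.213,"dz":0,"rx":0,"ry":0,"rz":0}]'
python3 -m crank '[{"dx":0.27,"dy":0.23,"dz":0,"rx":0,"ry":0,"rz":0},{"dx":0.27,"dy":0.23,"dz":0,"rx":0,"ry":0,"rz":0},{"dx":0.27,"dy":0.23,"dz":0,"rx":0,"ry":0,"rz":0},{"dx":0.12,"dy":0.1,"dz":0,"rx":0,"ry":0,"rz":0},{"dx":0.06,"dy":0.05,"dz":0.1,"rx":0,"ry":0,"rz":0},{"dx":0,"dy":0,"dz":0.25,"rx":0,"ry":0,"rz":0},{"dx":0,"dy":0,"dz":0.3,"rx":0,"ry":0,"rz":0},{"dx":0,"dy":0,"dz":0.25,"rx":0,"ry":0,"rz":0}]'
python3 -m crank '[{"dx":0,"dy":0,"dz":0.1,"rx":0,"ry":0,"rz":0},{"dx":0,"dy":0,"dz":0,"rx":0,"ry":0,"rz":0},{"dx":0,"dy":0,"dz":0,"rx":0,"ry":0,"rz":0}]'
 python3 -c "
from h import *
for i in range(2):p=arm.read_camera('wrist')
for k,z in (('bun',100),('plate',17)):
  for r in arm.regions_of(p,k)[:1]: print(k,round(r['confidence'],2),np.round(r['pixel']),*hullcirc(p,r['region'],z))
plan([441,329.4,15.5],57)"
```

```text
time_s: 23.32
eef_pos: [495.6, 141.7, 226.9]
orientation: [-0.001, 0.285, 0.959, -0.0]
ft_force: [0.6, 0.5, -0.2]
width: 0.618
grip_force: 42.1
time_s: 24.32
eef_pos: [438.8, 326.1, 89.6]
orientation: [-0.001, 0.284, 0.959, -0.001]
ft_force: [0.4, 0.7, -0.9]
width: 0.623
grip_force: 42.1
time_s: 24.7
eef_pos: [441.6, 327.9, 79.4]
orientation: [0.001, 0.284, 0.959, 0.001]
ft_force: [-0.4, -0.1, -0.6]
width: 0.615
grip_force: 42.2
bun 0.73 [324. 317.] [438.  328.9] 68.6 [439.3 330.5] [52.1 68.1] 54
plate 0.88 [320. 220.] [440.7 329.5] 148.3 [440.9 329.4] [147.4 147.8] 69
t 24.9 pos [441.5 328.1  79.4] yaw 57.0 q1,q6 [0.52 1.1 ] w 0.617 g 42.2 F [ 0.  -0.1  0.3]
  rz 0.0 d [0.008 0.005 0.426]
```

```bash
python3 -m crank '[{"dx":0.01,"dy":0.005,"dz":0.12,"rx":0,"ry":0,"rz":0},{"dx":0,"dy":0,"dz":0.15,"rx":0,"ry":0,"rz":0},{"dx":0,"dy":0,"dz":0.1,"rx":0,"ry":0,"rz":0},{"dx":0,"dy":0,"dz":0.04,"rx":0,"ry":0,"rz":0},{"dx":0,"dy":0,"dz":0.02,"rx":0,"ry":0,"rz":0},{"dx":0,"dy":0,"dz":0,"rx":0,"ry":0,"rz":0},{"dx":0,"dy":0,"dz":0,"rx":0,"ry":0,"rz":0}]'
```

```text
time_s: 25.78
eef_pos: [439.8, 329.0, 14.6]
orientation: [0.0, 0.284, 0.959, 0.0]
ft_force: [-3.3, -1.4, 6.2]
width: 0.62
grip_force: 42.5
```

```bash
python3 -m crank '[{"dx":0,"dy":0,"dz":0,"rx":0,"ry":0,"rz":0},{"dx":0,"dy":0,"dz":0,"rx":0,"ry":0,"rz":0},{"dx":0,"dy":0,"dz":0,"rx":0,"ry":0,"rz":0},{"dx":0,"dy":0,"dz":-0.15,"rx":0,"ry":0,"rz":0},{"dx":0,"dy":0,"dz":-0.3,"rx":0,"ry":0,"rz":0},{"dx":0,"dy":0,"dz":-0.4,"rx":0,"ry":0,"rz":0},{"dx":0,"dy":0,"dz":-0.4,"rx":0,"ry":0,"rz":0},{"dx":0,"dy":0,"dz":-0.25,"rx":0,"ry":0,"rz":0}]' 1
python3 -m crank '[{"dx":0,"dy":0,"dz":0,"rx":0,"ry":0,"rz":0.294},{"dx":0,"dy":0,"dz":0,"rx":0,"ry":0,"rz":0.294},{"dx":0,"dy":0,"dz":0,"rx":0,"ry":0,"rz":0.294},{"dx":0,"dy":0,"dz":0,"rx":0,"ry":0,"rz":0.294},{"dx":0,"dy":0,"dz":0,"rx":0,"ry":0,"rz":0.294},{"dx":0,"dy":0,"dz":0,"rx":0,"ry":0,"rz":0}]'
 python3 -c "
from h import *
for i in range(3):p=arm.read_camera('wrist')
for k,z in (('bun',26),('plate',17)):
  for r in arm.regions_of(p,k)[:1]: print(k,round(r['confidence'],2),np.round(r['pixel']),*hullcirc(p,r['region'],z))
plan([420,-51,230],15)"
```

```text
time_s: 26.78
eef_pos: [440.6, 329.5, 242.0]
orientation: [0.001, 0.284, 0.959, 0.002]
ft_force: [0.6, 0.5, -0.1]
width: 0.999
grip_force: 0.0
time_s: 27.52
eef_pos: [439.6, 328.9, 238.5]
orientation: [-0.0, 0.609, 0.793, -0.0]
ft_force: [0.2, -0.6, 0.4]
width: 1.0
grip_force: 0.0
bun 0.61 [321. 206.] [439.3 328.1] 65.7 [440.  329.5] [55.6 65.8] 46
plate 0.67 [337. 188.] [440.9 328.7] 147.9 [440.6 329. ] [146.5 146.9] 7
t 27.77 pos [439.6 328.9 238.6] yaw 15.0 q1,q6 [0.53 1.84] w 0.997 g 0.0 F [-0.3 -0.1 -1.2]
  rz -0.001 d [-2.413 -0.782  0.057]
```

Bun is centred on the plate (within 1 mm). Now the cup.

```bash
python3 -m crank '[{"dx":-0.25,"dy":-0.08,"dz":0,"rx":0,"ry":0,"rz":0},{"dx":-0.34,"dy":-0.11,"dz":0,"rx":0,"ry":0,"rz":0},{"dx":-0.34,"dy":-0.11,"dz":0,"rx":0,"ry":0,"rz":0},{"dx":-0.34,"dy":-0.11,"dz":0,"rx":0,"ry":0,"rz":0},{"dx":-0.34,"dy":-0.11,"dz":0,"rx":0,"ry":0,"rz":0},{"dx":-0.34,"dy":-0.11,"dz":0.1,"rx":0,"ry":0,"rz":0},{"dx":-0.34,"dy":-0.11,"dz":0.2,"rx":0,"ry":0,"rz":0},{"dx":-0.12,"dy":-0.04,"dz":0.15,"rx":0,"ry":0,"rz":0}]'
 python3 -c "
from h import *
for i in range(6):p=arm.read_camera('wrist')
cv2.imwrite('pics/w8.png',p['pixels'][:,:,::-1])
for r in arm.regions_of(p,'cup')[:2]:
  m=cv2.morphologyEx(r['region'].astype(np.uint8),cv2.MORPH_OPEN,cv2.getStructuringElement(cv2.MORPH_ELLIPSE,(31,31)))
  print(np.round(r['pixel']),hullcirc(p,m,52))
plan([420,-51,18],15)"
```

```text
time_s: 28.78
eef_pos: [419.1, -53.0, 170.4]
orientation: [0.0, 0.611, 0.792, -0.0]
ft_force: [0.1, -0.0, 0.9]
width: 1.005
grip_force: 0.0
[323. 233.] (array([421.2, -51.1]), 64.1, array([421.1, -50.5]), array([58.4, 62.6]), 12)
[142. 316.] (array([ 294.9, -159.8]), 78.0, array([ 293. , -160.7]), array([55.4, 78.7]), 146)
t 29.12 pos [420.4 -49.8 172.2] yaw 15.0 q1,q6 [-0.27  1.04] w 1.003 g 0.0 F [-0.2 -0.1 -0.2]
  rz 0.0 d [-0.006 -0.006  1.028]
```

View pics/w8.png

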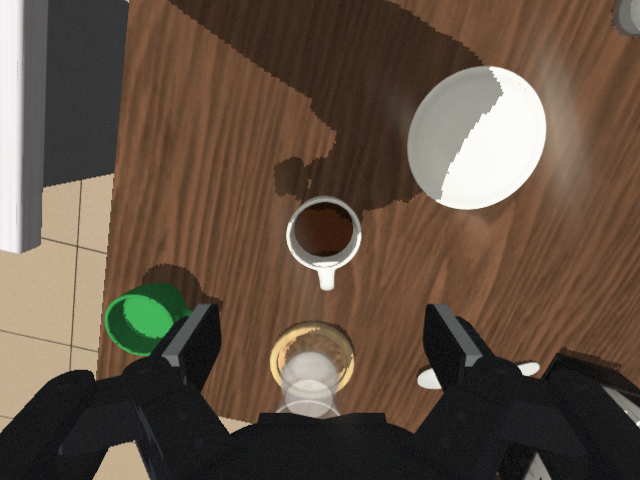

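Cup at (324,233), handle down, directly under the gripper; the saucer is empty and the glass stands on the coaster.

```bash
python3 -m crank '[{"dx":-0.007,"dy":0,"dz":0.15,"rx":0,"ry":0,"rz":0},{"dx":0,"dy":0,"dz":0.25,"rx":0,"ry":0,"rz":0},{"dx":0,"dy":0,"dz":0.25,"rx":0,"ry":0,"rz":0},{"dx":0,"dy":0,"dz":0.23,"rx":0,"ry":0,"rz":0},{"dx":0,"dy":0,"dz":0.1,"rx":0,"ry":0,"rz":0},{"dx":0,"dy":0,"dz":0.05,"rx":0,"ry":0,"rz":0},{"dx":0,"dy":0,"dz":0,"rx":0,"ry":0,"rz":0}]'
python3 -m crank '[{"dx":0,"dy":0,"dz":0,"rx":0,"ry":0,"rz":0},{"dx":0,"dy":0,"dz":0,"rx":0,"ry":0,"rz":0},{"dx":0,"dy":0,"dz":0,"rx":0,"ry":0,"rz":0},{"dx":0,"dy":0,"dz":0,"rx":0,"ry":0,"rz":0},{"dx":0,"dy":0,"dz":0,"rx":0,"ry":0,"rz":0},{"dx":0,"dy":0,"dz":0,"rx":0,"ry":0,"rz":0}]' 0 40
python3 -m crank '[{"dx":0,"dy":0,"dz":-0.05,"rx":0,"ry":0,"rz":0},{"dx":0,"dy":0,"dz":-0.15,"rx":0,"ry":0,"rz":0},{"dx":0,"dy":0,"dz":-0.2,"rx":0,"ry":0,"rz":0},{"dx":0,"dy":0,"dz":-0.1,"rx":0,"ry":0,"rz":0},{"dx":0,"dy":0,"dz":0,"rx":0,"ry":0,"rz":0}]'
python3 -c "
from h import *
plan([524.8,49.3,90],15)"
```

```text
time_s: 30.0
eef_pos: [420.3, -51.1, 17.0]
orientation: [0.0, 0.609, 0.793, 0.0]
ft_force: [0.0, 0.1, -0.4]
width: 0.999
grip_force: 0.0
time_s: 30.75
eef_pos: [421.0, -51.8, 17.9]
orientation: [0.001, 0.61, 0.793, 0.0]
ft_force: [0.1, -0.5, 6.4]
width: 0.664
grip_force: 41.1
time_s: 31.38
eef_pos: [420.9, -51.8, 93.0]
orientation: [0.001, 0.609, 0.793, 0.001]
ft_force: [-0.1, 0.2, -1.1]
width: 0.666
grip_force: 43.0
t 31.38 pos [420.9 -51.8  93. ] yaw 14.9 q1,q6 [-0.27  1.04] w 0.666 g 43.0 F [-0.1  0.2 -1.1]
  rz -0.004 d [0.472 0.843 0.022]
```

```bash
python3 -m crank '[{"dx":0.06,"dy":0.11,"dz":0,"rx":0,"ry":0,"rz":0},{"dx":0.13,"dy":0.23,"dz":0,"rx":0,"ry":0,"rz":0},{"dx":0.14,"dy":0.25,"dz":0,"rx":0,"ry":0,"rz":0},{"dx":0.1,"dy":0.18,"dz":0,"rx":0,"ry":0,"rz":0},{"dx":0.042,"dy":0.073,"dz":0.05,"rx":0,"ry":0,"rz":0},{"dx":0,"dy":0,"dz":0.15,"rx":0,"ry":0,"rz":0},{"dx":0,"dy":0,"dz":0.1,"rx":0,"ry":0,"rz":0},{"dx":0,"dy":0,"dz":0,"rx":0,"ry":0,"rz":0}]'
python3 -c "
from h import *
for i in range(4):p=arm.read_camera('wrist')
cv2.imwrite('pics/w9.png',p['pixels'][:,:,::-1])
for r in arm.regions_of(p,'saucer')[:1]: print(hullcirc(p,r['region'],14))
for r in arm.regions_of(p,'cup')[:1]: print(hullcirc(p,r['region'],82))
plan([524.8,49.3,26],15)"
```

```text
time_s: 32.38
eef_pos: [521.3, 49.0, 44.8]
orientation: [-0.002, 0.61, 0.793, -0.001]
ft_force: [0.5, 1.2, -1.4]
width: 0.665
grip_force: 43.1
(array([524.6,  51.3]), 114.4, array([524.8,  51.2]), array([111.6, 113.7]), 117)
(array([522.8,  54. ]), 66.7, array([522.5,  53.2]), array([56.9, 66. ]), 13)
t 32.67 pos [524.5  49.2  47.4] yaw 14.9 q1,q6 [-0.03  1.28] w 0.662 g 43.1 F [-1.1  0.  -1.1]
  rz -0.004 d [-0.     0.002  0.143]
```

View pics/w9.png

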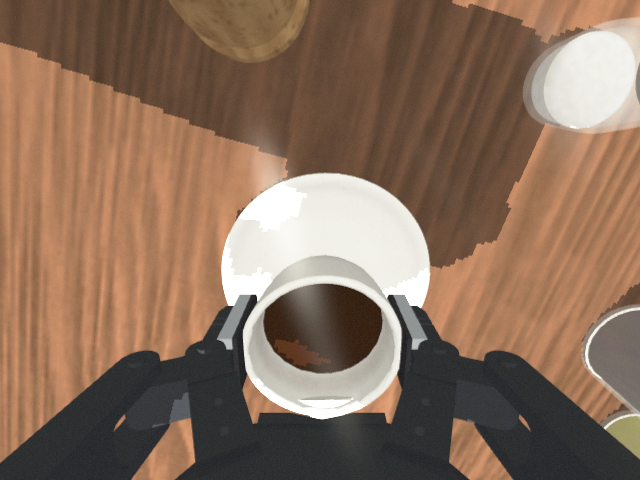

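Cup rim at (322,347) is held level above the saucer centre, which is around (325,268). Lower and release.

```bash
python3 -m crank '[{"dx":0.005,"dy":0,"dz":0.07,"rx":0,"ry":0,"rz":0},{"dx":0,"dy":0,"dz":0.045,"rx":0,"ry":0,"rz":0},{"dx":0,"dy":0,"dz":0.02,"rx":0,"ry":0,"rz":0},{"dx":0,"dy":0,"dz":0.012,"rx":0,"ry":0,"rz":0},{"dx":0,"dy":0,"dz":0,"rx":0,"ry":0,"rz":0},{"dx":0,"dy":0,"dz":0,"rx":0,"ry":0,"rz":0}]'
```

```text
time_s: 33.42
eef_pos: [522.9, 50.1, 25.7]
orientation: [-0.0, 0.609, 0.793, -0.0]
ft_force: [-4.8, 0.4, 11.1]
width: 0.663
grip_force: 43.7
```

```bash
python3 -m crank '[{"dx":0,"dy":0,"dz":0,"rx":0,"ry":0,"rz":0},{"dx":0,"dy":0,"dz":0,"rx":0,"ry":0,"rz":0},{"dx":0,"dy":0,"dz":0,"rx":0,"ry":0,"rz":0},{"dx":0,"dy":0,"dz":-0.1,"rx":0,"ry":0,"rz":0},{"dx":0,"dy":0,"dz":-0.3,"rx":0,"ry":0,"rz":0},{"dx":0,"dy":0,"dz":-0.4,"rx":0,"ry":0,"rz":0},{"dx":0,"dy":0,"dz":-0.4,"rx":0,"ry":0,"rz":0},{"dx":0,"dy":0,"dz":-0.3,"rx":0,"ry":0,"rz":0}]' 1
python3 -c "
from h import *
for i in range(6):p=arm.read_camera('wrist')
cv2.imwrite('pics/w10.png',p['pixels'][:,:,::-1])
for r in arm.regions_of(p,'saucer')[:1]: print(hullcirc(p,r['region'],14))
for r in arm.regions_of(p,'coaster')[:1]: print('coaster',hullcirc(p,r['region'],11))
for r in arm.regions_of(p,'cup')[:1]:
  m=cv2.morphologyEx(r['region'].astype(np.uint8),cv2.MORPH_OPEN,cv2.getStructuringElement(cv2.MORPH_ELLIPSE,(31,31)));print('cup',hullcirc(p,m,60))
p=arm.read_camera('side');cv2.imwrite('pics/s10.png',p['pixels'][:,:,::-1])
plan([524,49,260])"
```

```text
time_s: 34.42
eef_pos: [524.2, 50.2, 253.7]
orientation: [0.002, 0.609, 0.793, 0.001]
ft_force: [0.8, -0.4, -0.4]
width: 1.003
grip_force: 0.0
(array([525.3,  49.4]), 114.5, array([525.1,  49.4]), array([112.9, 114.2]), 155)
coaster (array([ 460. , -191.5]), 86.2, array([ 467.8, -188.3]), array([45.5, 84. ]), 14)
cup (array([523.1,  50.7]), 61.9, array([522.6,  51.1]), array([57.7, 60.8]), 12)
t 34.92 pos [522.7  50.2 248.2] yaw 14.9 q1,q6 [-0.03  1.29] w 0.997 g 0.0 F [ 0.1 -0.4  0.3]
  rz -0.0 d [-0.01   0.006 -0.078]
```

View pics/w10.png

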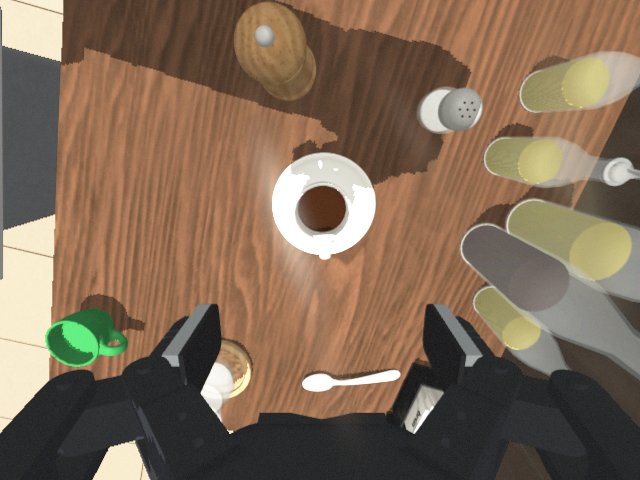

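View pics/s10.png

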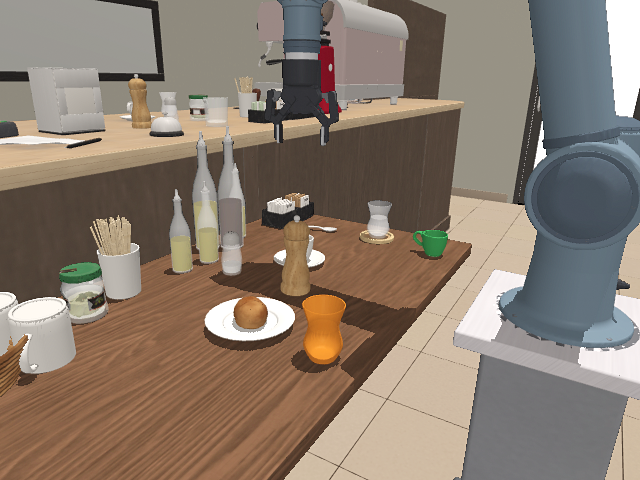

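The cup is centred on the saucer at (322,207), about 2 mm off. The side view shows the bun mid-plate at (250,314) and the glass upright on the coaster at (379,222). The bystanders look undisturbed, so I'm handing in.

```bash
python3 -c "
from bench import arm
print(arm.hand_in())"
```

```text
the job is handed in; nothing more can be done
None
```

The job is handed in at about 35 s of the 122 s: cup about 2 mm off the saucer's centre, bun about 1 mm off the plate's, glass upright on the coaster and set down over its centre (that last offset was not re-measured), bystanders undisturbed in the last pictures; the hand-in returned no verdict.

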